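Slide the drip tray home under the draining stand

ROBOT

A 6-joint arm with a two-finger parallel gripper is mounted at the origin on a cart in front of the work surface, level with it; the furniture and walls round the work are solid. World frame = base frame: x ahead of the robot, y to its left, z up, the work surface at z = 0. Lengths are in mm, angles in rad, forces in N, time in s.
With the tool pointing down it reaches from about 275 to 1000 mm from the base axis. Payload 8.4 kg.
Tool frame: the origin (TCP) lies between the finger pads; the fingertips stand r.finger_overhang ahead of it and the grasp point (between the pads) is the TCP (r.finger_overhang is the distance from the TCP to the fingertips, in mm); z points along the fingers, y is the line along which they close (so a half turn about z gives the same grasp; the last joint's range is limited). The gripper opens to 85 mm and grips with 20 to 120 N. Pads are 22 mm wide; open, the fingers measure 114 mm over their backs; the gripper's body (76 mm by 85 mm) begins 54 mm behind the grasp point. The pads swing forward as they close: fully open they stand 13 mm farther back than shut.
Start: joints at [-1.239, 0.353, 1.633, -0, 1.155, -0.002], TCP at [204.771, -590.506, 250.281] pointing down, gripper open.
Joint ranges: [-2.63, 2.63], [-0.92, 2.1], [0.06, 2.66], [-1.3, 4.44], [0, 2.69], [-3.02, 3.02]. Speed limits (rad/s): [2.22, 2.22, 2.79, 3.14, 3.14, 3.14].

INTERFACE

Orientations are given as [roll, pitch, yaw] about the fixed x, y, z axes, in that order (R = Rz(yaw) Ry(pitch) Rx(roll)).
In Python, from rig import r, cams, sign_off gives the robot as it stands.
- The arm moves only by the shell command python3 -m crank 'ROWS' [FORCE]. ROWS is JSON, a list of rows, each a list of 7 numbers: the shift along the tool's x, y, z in m, then the turn, a rotation vector about the tool's x, y, z in rad, then the closure, from 0 (fully open) to 1 (shut). In form: [[dx, dy, dz, ax, ay, az, gripper], ...]. A call has 1 to 5 rows; each row is the pose to reach, as a shift and turn from the pose commanded when the call began, along the tool's axes at that moment; what a row does not reach only later rows make up. A row lasts 1/10 s, in which the tool goes at most 50 mm and 8.59 degrees, less where a joint would pass 70% of its speed; a pose out of reach is approached as far as the arm can. A call with a gripper value outside its range is refused whole. The fingers move at their own pace and stop on an object; FORCE is the grip in N (left out, the last holds). Time passes only in rows, so rows that repeat a pose let the fingers close. It gives the time, the measured TCP pose, the force, the opening and the grip force at its end, in the units of the state.
- r.sense(): the state, without advancing time (a new reading comes with each control period).
- cams.grab_frame(name): name is "scene" or "top" or "wrist"; returns a dict with "image" (400x640x3 uint8, red, green, blue), "fx", "fy", "cx", "cy" (pixels), "D" ([k1, k2, p1, p2, k3] as OpenCV has them; the pictures are not rectified), "position" and "orientation" of the camera in the world. Camera axes: x right, y down, z forward; pixel columns grow to the right and rows downward; lengths in mm; the calibration is good to about 2 mm. A picture is of the moment at which its call begins. There is no depth.
- sign_off(): hands the job in; it is judged then, once.
The state is a dict: "clock": time; "qpos": joint angles; "qvel": joint speeds; "joint_efforts": joint torques, N m; "eef_pos": TCP position; "tcp_rot": TCP orientation; "contact_force": force on the tool from outside, world axes, zero at the start; "wrist_torque": the same for the moment, N m; "opening": opening from 0.0 (shut) to 1.0 (fully open); "grasp_force": force on a finger pad.
Only numpy, scipy, OpenCV 4.12 (cv2) and the standard library are available. Lean on these libraries where they do the work, as an engineer would, in place of code of your own. Each camera call takes 0.05 s, during which the arm holds its last target. There are 200 camera calls.

TASK

Put the metal drip tray back under the white draining stand: slide it nose first into the bay, feeling for the hidden side guides so that it lines up without being forced, and push it gently all the way home, until the seat plate at the back of the bay has gone in as far as it will. Then let go of the tray, and leave the printed part on the deck, the vial and the jar where they stand.

Things in the scene. Friction and masses are not known exactly. Their poses are not given: they have to be found in the camera images.
- drain_stand: white low stand, 150 deep (x) x 170 wide (y) x 40 mm high, with a 5 mm kerb at sides and back, fixed to the bench; origin at the middle of its underside, on the bench; x points into the bay, away from its mouth, y to the left as seen from the mouth, z up. The bay under the deck has no floor: the tray slides on the bench. Nothing of it gives way; the tray must never press on it with over 25 N
- bay_mouth (a point): middle of the bay's open mouth: 75 mm before the stand's origin (stand x = -75 mm), 17 mm up, same axes. The mouth is 158 mm wide and 34 mm high. From 10 to 40 mm inside it, hidden flared lead-ins narrow evenly from 128 to 104 mm apart and lead to the guides
- guide_mid (a point): point on the stand's middle line, half-way along the hidden guides (stand x = 5 mm), same axes. The two guides are straight, parallel to stand x, 104 mm apart (2 mm play each side of the tray), from 40 to 120 mm inside the mouth. As a pair, with their lead-ins, they were clamped up to 8 mm left or right of this line; how far is not measured, differs each time and must be felt
- tray_centre (a point): centre of the tray's pan, 11 mm above its underside. Open bare-metal pan, 120 long (x) x 100 wide (y) x 22 mm high, walls 3 mm, 0.15 to 0.31 kg, loose on the bench. x points to the nose, 60 mm ahead, which enters the bay first; z up. A black upright pull is on the other end
- tray_pull (a point): grasp point on the tray's pull: 82 mm behind the pan's centre, 28 mm above the tray's underside, same axes. The pull is a black upright block 12 mm thick (along y: the width to grasp), 38 mm long (60 to 98 mm behind the pan's centre), from 8 to 48 mm above the underside; it stays outside the bay when the tray is home
- seat_plate (a joint): travel (m) of the steel plate, 60 x 18 mm, out of sight at the back of the bay, that the tray's nose pushes straight in: 0 untouched, 0.008 bottomed on a rigid stop. It moves at about 3 N and stays where pushed. Its place differs each time, unmeasured: when bottomed, the pan's pull end stands 2 to 18 mm out of the mouth (pan's centre at stand x = -33 to -17 mm)
- printed_tube: bystander: grey 3D-printed tube on a small foot, 34 x 50 x 76 mm, standing loose on the rear half of the stand's deck; origin under its middle; leave it there
- vial: bystander: small white vial with black cap, 25 mm across, 55 mm high, standing on the bench to the left; origin under its middle
- jar: bystander: wide-mouth white sample jar, 65 mm across, 57 mm high, on the bench to the right; origin under its middle
Things that resemble listed ones, but are neither listed nor needed, are in the scene too. There is more than one size of the part that bears tray_centre; the job needs the larger.

How it is judged (in metres and radians):
On the way:
1. the tray's nose is inside the mouth of the bay, roughly square to it (x of tray_centre in the frame of drain_stand above -0.132 m and y of tray_centre in the frame of drain_stand between -0.03 and 0.03 m and height (world z) of tray_centre below 0.03 m and angle between the x axis of tray_centre and the x axis of drain_stand, either way round below 0.15 rad), for 0.2 s.
At the end, for the whole second after the job is handed in: The seat plate is in by more than 6 of its 8 mm, the tray lies flat on the bench in the bay between the guides (centre within 13 mm of the stand's middle line and farther in than x = -37 mm in the stand's frame), square to the stand within 0.06 rad, and let go (value of joint seat_plate above 0.006 m and x of tray_centre in the frame of drain_stand above -0.037 m and y of tray_centre in the frame of drain_stand between -0.013 and 0.013 m and angle between the x axis of tray_centre and the x axis of drain_stand, either way round below 0.06 rad and angle between tray_centre's own z axis and vertical below 0.05 rad and height (world z) of tray_centre below 0.016 m); the robot touches nothing.
It fails at once if the tray is forced: more than 25 N between the tray and the draining stand with its guides and seat plate (contact force between tray and drain_stand above 25 N).
It fails at once if the printed part on the deck is moved by more than 20 mm (distance of printed_tube from where it was at the start of the episode above 0.02 m).
It fails at once if the vial is moved by more than 20 mm (distance of vial from where it was at the start of the episode above 0.02 m).
It fails at once if the jar is moved by more than 20 mm (distance of jar from where it was at the start of the episode above 0.02 m).
It also fails if it takes over 64 s, if anything falls off the work surface, if the arm or the gripper's body presses on something with over 40 N, if the wrist force passes 120 N, or if a joint passes its speed limit or range.

## Working session

There is one attempt and no reset: what is moved stays moved. The work goes in short steps, Python scripts to look and compute and a shell command to move; the robot and the scene stay as the last step left them, time stands still between calls to the robot, and variables do not carry over. Pictures are saved under pics/ and viewed, at most 10 in all, crops included, and the job is handed in when it is done.

```bash
mkdir -p pics; ls
python3 - <<'E'
from rig import r,cams
import cv2
for n in("scene","top"):
    f=cams.grab_frame(n); cv2.imwrite(f"pics/{n}0.png",f["image"][:,:,::-1]); print({k:v for k,v in f.items() if k!="image"})
print(r.sense(), r.finger_overhang)
E
```

```text
pics
{'fx': 434.94303199150517, 'fy': 434.94303199150517, 'cx': 319.0868736202495, 'cy': 199.18399239659246, 'D': array([0.01032095, 0.        , 0.        , 0.        , 0.        ]), 'position': array([211.42508957, 538.24221701, 823.81496193]), 'orientation': array([-2.34918351,  0.00559158, -2.59779565])}
{'fx': 465.11732809670116, 'fy': 465.11732809670116, 'cx': 328.7135116071206, 'cy': 196.87870601118237, 'D': array([0.02698089, 0.        , 0.        , 0.        , 0.        ]), 'position': array([ 390.07986663, -120.74572309, 1337.97184042]), 'orientation': array([-2.97731636, -0.01180266, -1.55482687])}
{'clock': 0.1, 'qpos': array([-1.23941491e+00,  3.53583352e-01,  1.63404240e+00,  1.12516127e-06,
        1.15522100e+00, -2.38248898e-03]), 'qvel': array([ 0.00015088, -0.00079406, -0.00196055, -0.00061521,  0.00205336,
        0.00017202]), 'joint_efforts': array([-1.79255130e-04, -6.06358981e+01, -3.42819500e+01, -5.35158665e-05,
        3.86592495e-03, -4.29864272e-06]), 'eef_pos': array([ 204.63123559, -590.12734845,  249.64138907]), 'tcp_rot': array([-3.14033856e+00, -4.01669289e-06,  3.33763448e-01]), 'contact_force': array([-0.85665766,  0.72223625, -0.10518523]), 'wrist_torque': array([ 0.02084876,  0.01815775, -0.0065554 ]), 'grasp_force': 0.0, 'opening': 1.0028150005542373} 19.0
```

View pics/scene0.png

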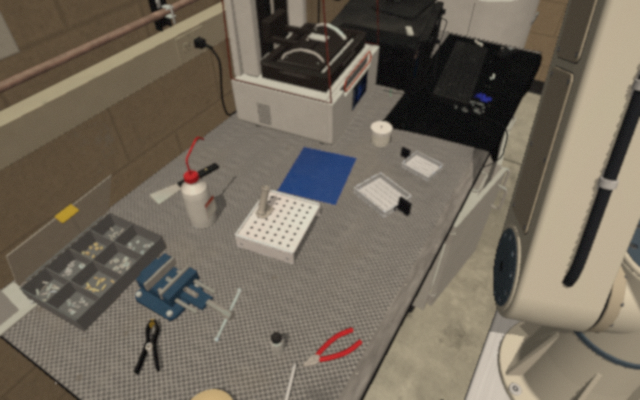

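View pics/top0.png

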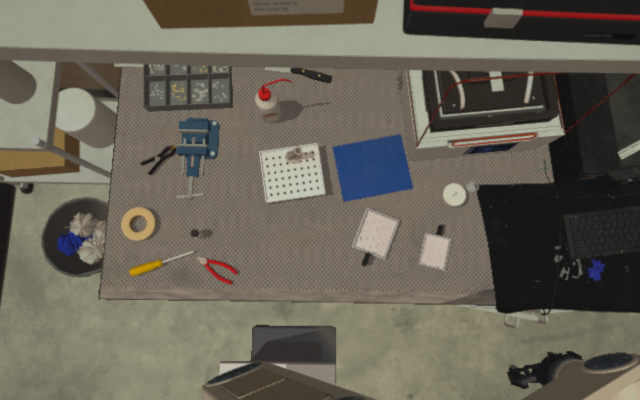

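The top view shows the stand at about (293,172), the larger tray at (375,234) with its pull at (367,259), and a smaller decoy tray at (434,252). The vial is at (200,233) and the jar at (455,195). I'll enlarge the stand and tray.

Run:
```python
import cv2
im=cv2.imread("pics/top0.png")
a=cv2.resize(im[135:215,250:340],None,fx=6,fy=6,interpolation=cv2.INTER_CUBIC)
b=cv2.resize(im[200:275,340:400],None,fx=6.4,fy=6.4,interpolation=cv2.INTER_CUBIC)
import numpy as np
c=np.zeros((480,540+384+0,3),np.uint8)
cv2.imwrite("pics/cs.png",a);cv2.imwrite("pics/ct.png",b)
```

```text
(no output)
```

View pics/cs.png

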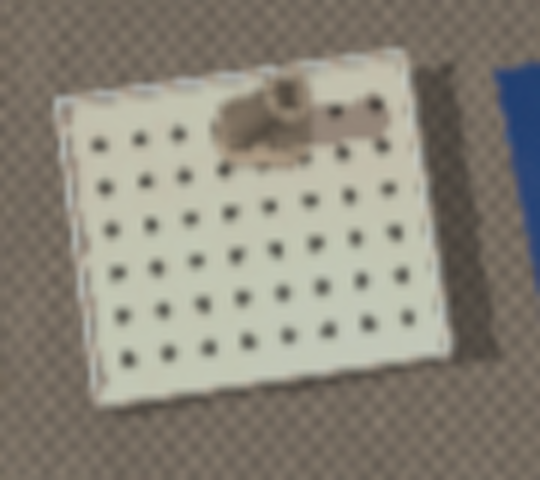

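View pics/ct.png

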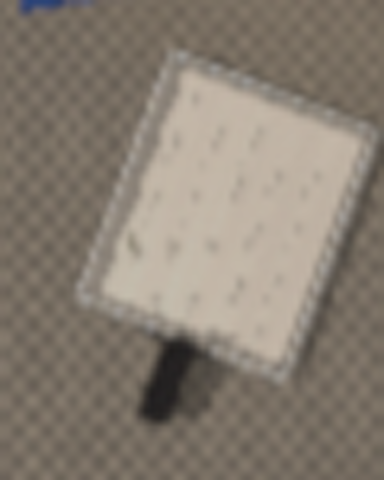

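```bash
cat > h.py <<'E'
import numpy as np, cv2
from scipy.spatial.transform import Rotation as Ro
def K(f): return np.array([[f["fx"],0,f["cx"]],[0,f["fy"],f["cy"]],[0,0,1]])
def to_plane(f,px,z):
    p=cv2.undistortPoints(np.float64(px).reshape(-1,1,2),K(f),np.array(f["D"])).reshape(-1,2)
    d=Ro.from_euler("xyz",f["orientation"]).apply(np.c_[p,np.ones(len(p))]); c=np.array(f["position"])
    return c+d*((z-c[2])/d[:,2])[:,None]
def toolshift(s,target,yaw_target=None):
    """world target (mm) -> shift along tool axes (m)"""
    return Ro.from_euler("xyz",s["tcp_rot"]).inv().apply(np.array(target)-s["eef_pos"])/1000
def rect(P,L):  # corners nose-left,nose-right,rear-right,rear-left
    c=P.mean(0); x=(P[0]+P[1]-P[2]-P[3])[:2]; y=(P[0]+P[3]-P[1]-P[2])[:2]
    n=lambda i,j: np.linalg.norm(P[i]-P[j]).round(1)
    print(L,c.round(1),"yaw x",np.arctan2(x[1],x[0]).round(4),"yaw from y",np.arctan2(-y[0],y[1]).round(4),"W",n(0,1),n(2,3),"Ln",n(1,2),n(0,3))
E
python3 - <<'E'
from h import *; from rig import r,cams
f=cams.grab_frame("top")
S=(np.array([(57,99),(405,51),(451,357),(97,405)])+.5)/6-.5+[250,135]
T=(np.array([(176,50),(378,126),(289,381),(80,298)])+.5)/6.4-.5+[340,200]
P=(np.array([(180,345),(153,418)])+.5)/6.4-.5+[340,200]
rect(to_plane(f,S,42),"stand");rect(to_plane(f,T,22),"tray");print(to_plane(f,P,48))
print("tube foot",to_plane(f,(np.array([[270,140]])/6+[250,135]),45),"jar",to_plane(f,[[455,195]],57),"vial",to_plane(f,[[196,233]],55))
E
```

```text
stand [674.  -26.2  42. ] yaw x 0.165 yaw from y 0.1581 W 167.7 167.6 Ln 150.5 149.4
tray [ 507.6 -267.4   22. ] yaw x -0.3513 yaw from y -0.3539 W 95.7 98.3 Ln 120.1 118.8
[[ 447.90514731 -242.56546462   48.        ]
 [ 416.61748824 -231.02805902   48.        ]]
tube foot [[714.41086408 -34.59801643  45.        ]] jar [[ 614.31486427 -485.61418578   57.        ]] vial [[495.96159395 230.17911149  55.        ]]
```

```bash
python3 -m crank '[[0.1,-0.08,0.02,0,0,0.15,0],[0.2,-0.16,0.05,0,0,0.3,0],[0.3285,-0.2576,0.1,0,0,0.45,0],[0.3285,-0.2576,0.1,0,0,0.6,0],[0.3285,-0.2576,0.1,0,0,0.686,0]]'
python3 - <<'E'
from h import *; from rig import r,cams
s=r.sense();print(toolshift(s,[430.6,-239.1,150]),s["tcp_rot"],s["eef_pos"])
E
```

```text
clock: 0.65
eef_pos: [334.7, -387.5, 195.8]
tcp_rot: [3.141, -0.0, -0.358]
contact_force: [0.6, -0.8, -0.1]
opening: 1.001
grasp_force: 0.0
[ 0.03777984 -0.17258518  0.04577568] [ 3.14141866e+00 -3.64689175e-04 -3.58340575e-01] [ 334.67788633 -387.45909248  195.79192987]
```

```bash
python3 -m crank '[[0.038,-0.1725,0.046,0,0,-0.005,0],[0.038,-0.1725,0.046,0,0,-0.005,0],[0.038,-0.1725,0.046,0,0,-0.005,0],[0.038,-0.1725,0.046,0,0,-0.005,0],[0.038,-0.1725,0.046,0,0,-0.005,0]]'
python3 - <<'E'
from h import *; from rig import r,cams
s=r.sense();f=cams.grab_frame("wrist");cv2.imwrite("pics/w1.png",f["image"][:,:,::-1]);print(s["eef_pos"],s["tcp_rot"],f["position"],f["orientation"])
E
```

```text
clock: 1.15
eef_pos: [430.1, -236.9, 149.0]
tcp_rot: [-3.141, 0.002, -0.344]
contact_force: [0.1, 0.3, -0.1]
opening: 1.002
grasp_force: 0.0
[ 430.1201595  -236.88599175  149.01001524] [-3.14057050e+00  1.94467419e-03 -3.43587216e-01] [ 508.59881983 -265.58574295  272.4497136 ] [ 2.81009047e+00  9.48047120e-04 -1.91440592e+00]
```

View pics/w1.png

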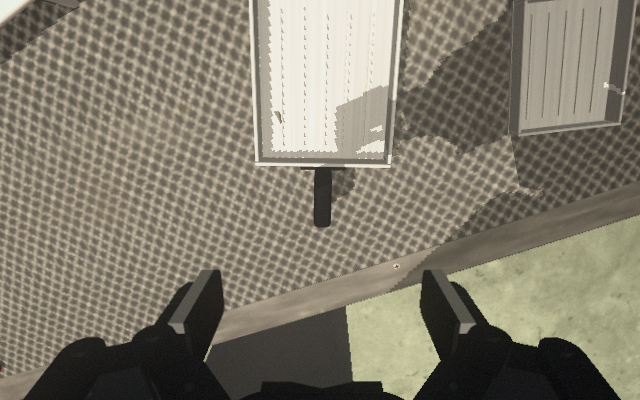

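The wrist view shows the pull running from (322,172) to (322,224) and the tray's rear rim corners at (257,163) and (391,165). It is nearly aligned with the tool.

Run:
```python
from h import *; from rig import r,cams
s=r.sense();f=cams.grab_frame("wrist")
p=to_plane(f,[(322,180),(322,222)],48);q=to_plane(f,[(257,165),(391,165)],22)
d=q[0]-q[1];yaw=np.arctan2(-d[0],d[1]);u=np.array([np.cos(yaw),np.sin(yaw),0])
print(p,q,np.linalg.norm(d),"yaw",yaw, "pull yaw",np.arctan2(*(p[0]-p[1])[[1,0]]))
g=q.mean(0)-22*u;print("pull from rim",g,"centre",q.mean(0)+60*u)
print(s["eef_pos"],s["tcp_rot"])
for z in(75,28): g[2]=z;print(toolshift(s,g))
```

```text
[[ 449.38757469 -246.38932741   48.        ]
 [ 420.87882934 -236.2000112    48.        ]] [[ 469.49006968 -202.84981886   22.        ]
 [ 436.28766431 -295.6305869    22.        ]] 98.54273509711298 yaw -0.34365866476624884 pull yaw -0.34326101567001527
pull from rim [ 432.1752457  -241.82765321   22.        ] centre [ 509.38056146 -269.45624742   22.        ]
[ 429.65630548 -238.49649978  149.57226097] [-3.14135978e+00  1.31327876e-03 -3.43801453e-01]
[0.00359229 0.00230452 0.07456707]
[0.00365401 0.00231547 0.12156703]
```

```bash
python3 -m crank '[[0.003,0.002,0.04,0,0,0,0],[0.003,0.002,0.08,0,0,0,0],[0.003,0.002,0.105,0,0,0,0],[0.003,0.002,0.12,0,0,0,0],[0.003,0.002,0.12,0,0,0,0]]' && python3 -m crank '[[0,0,0,0,0,0,1],[0,0,0,0,0,0,1],[0,0,0,0,0,0,1],[0,0,0,0,0,0,1],[0,0,0,0,0,0,1]]' 40
python3 - <<'E'
from rig import r; s=r.sense();print(s)
E
```

```text
clock: 1.75
eef_pos: [429.7, -243.6, 28.6]
tcp_rot: [-3.141, 0.003, -0.349]
contact_force: [0.2, 0.1, 0.5]
opening: 0.998
grasp_force: 0.0
clock: 2.25
eef_pos: [431.6, -243.1, 30.7]
tcp_rot: [3.141, -0.001, -0.347]
contact_force: [0.5, -0.3, 4.4]
opening: 0.146
grasp_force: 8.2
{'clock': 2.25, 'qpos': array([-5.15995638e-01,  4.86743897e-01,  2.05806132e+00,  8.20098844e-05,
        5.95964806e-01,  1.40188282e+00]), 'qvel': array([ 1.16078071e-03,  3.61504719e-03,  2.51748779e-05, -4.78955238e-03,
        8.26915251e-03, -5.94704057e-03]), 'joint_efforts': array([-6.29644543e-01, -5.36752903e+01, -1.84584618e+01, -1.66790430e-01,
       -1.00891369e-01,  2.35229591e-02]), 'eef_pos': array([ 431.64560473, -243.11227023,   30.68707886]), 'tcp_rot': array([ 3.14149979e+00, -8.18664498e-04, -3.47149941e-01]), 'contact_force': array([ 0.48697199, -0.32984969,  4.4477777 ]), 'wrist_torque': array([-0.11886177,  0.11555379,  0.21869435]), 'grasp_force': 8.209611028432846, 'opening': 0.14576686329300378}
```

```bash
python3 -m crank '[[0,0,-0.002,0,0,0,1],[0,0,-0.005,0,0,0,1],[0,0,-0.005,0,0,0,1]]' 60 && python3 -m crank '[[-0.014,-0.032,0,0,0,-0.1,1],[-0.028,-0.064,0,0,0,-0.2,1],[-0.042,-0.096,0,0,0,-0.3,1],[-0.056,-0.128,0,0,0,-0.4,1],[-0.070,-0.161,0,0,0,-0.508,1]]' && python3 -m crank '[[0,0,0,0,0,0,1],[0,0,0,0,0,0,1]]';  python3 - <<'E'
from rig import r,cams; import cv2
s=r.sense();print(s["eef_pos"],s["tcp_rot"],s["wrist_torque"])
f=cams.grab_frame("wrist");cv2.imwrite("pics/w2.png",f["image"][:,:,::-1])
E
```

```text
clock: 2.55
eef_pos: [431.4, -243.0, 35.4]
tcp_rot: [3.142, -0.0, -0.347]
contact_force: [0.4, -0.9, -1.8]
opening: 0.133
grasp_force: 58.7
clock: 3.05
eef_pos: [420.1, -66.6, 35.2]
tcp_rot: [3.142, -0.0, 0.165]
contact_force: [0.7, 0.3, -2.6]
opening: 0.134
grasp_force: 59.0
clock: 3.25
eef_pos: [420.4, -67.3, 35.2]
tcp_rot: [3.141, -0.0, 0.162]
contact_force: [0.9, 0.7, -2.2]
opening: 0.128
grasp_force: 59.3
[420.43846217 -67.25140478  35.20017703] [ 3.14148905e+00 -1.67221894e-05  1.62138736e-01] [-0.11479806  0.18561323  0.06941766]
```

View pics/w2.png

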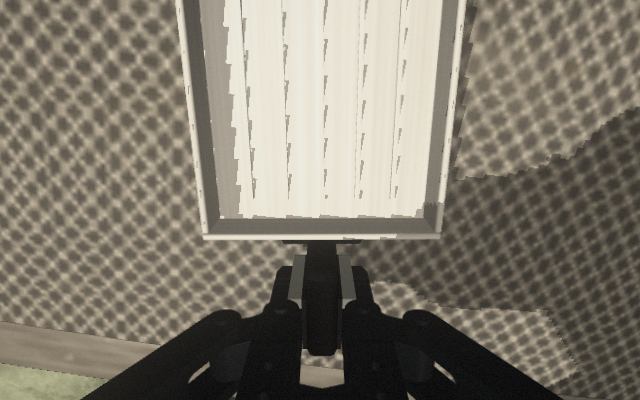

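The tray is held square, with its rear rim corners at (203,237) and (440,236). Next I'll check stand against tray in the same top image.

Run:
```python
from rig import r,cams; import cv2
f=cams.grab_frame("top");cv2.imwrite("pics/t2.png",cv2.resize(f["image"][130:280,240:380,::-1],None,fx=4,fy=4,interpolation=cv2.INTER_CUBIC))
```

```text
(no output)
```

View pics/t2.png

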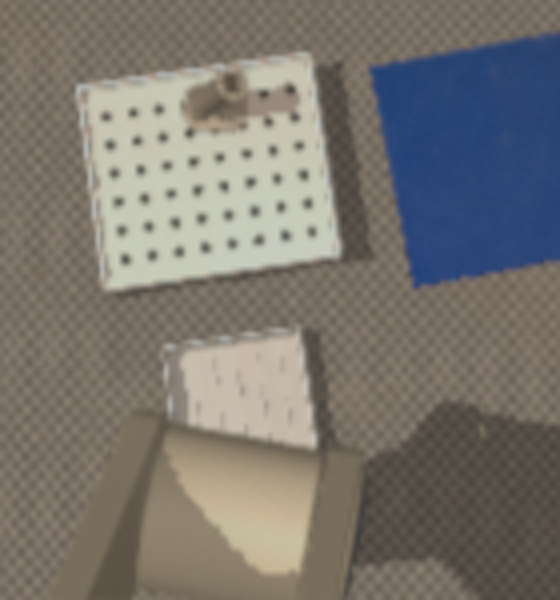

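Tray nose corners are at (163,347) and (303,327) in the crop. Stand corners are at (78,86), (311,54), (341,260) and (105,291).

Run:
```python
from h import *; from rig import r,cams
f=cams.grab_frame("top"); g=lambda a:(np.array(a)+.5)/4-.5+[240,130]
S=to_plane(f,g([(78,86),(311,54),(341,259),(104,291)]),42);rect(S,"stand")
N=to_plane(f,g([(163,346),(303,326),(318,448)]),27)
for yaw in(.158,.163):
  c=S.mean(0)[:2];M=np.array([[np.cos(yaw),np.sin(yaw)],[-np.sin(yaw),np.cos(yaw)]])
  print(((N[:,:2]-c)@M.T).round(1), "tcp",M@(r.sense()["eef_pos"][:2]-c))
d=N[0]-N[1];print("nose yaw",np.arctan2(-d[0],d[1]),np.linalg.norm(d)); d=N[1]-N[2];print("edge",np.arctan2(d[1],d[0]))
```

```text
stand [673.5 -26.4  42. ] yaw x 0.1612 yaw from y 0.1575 W 168.4 168.2 Ln 151.2 150.0
[[-117.4   48.8]
 [-117.1  -51.3]
 [-204.3  -49.9]] tcp [-256.32247388   -1.82486248]
[[-117.2   49.4]
 [-117.4  -50.7]
 [-204.5  -48.9]] tcp [-256.32839413   -0.54323264]
nose yaw 0.16064693384249681 100.10769993786624
edge 0.1419948741315454
```

```bash
cat > chk.py <<'E'
import sys,json,numpy as np; from rig import r
from scipy.spatial.transform import Rotation as Ro
s=r.sense(); R=Ro.from_euler("xyz",s["tcp_rot"]).inv()
F=R.apply(s["contact_force"]); T=R.apply(s["wrist_torque"])
if sys.argv[1]=="base": json.dump([*F,*T],open("base.json","w"))
b=np.array(json.load(open("base.json"))); c=.16
d=s["eef_pos"][:2]-[673.5,-26.4]; p=[d[0]*np.cos(c)+d[1]*np.sin(c)+82,-d[0]*np.sin(c)+d[1]*np.cos(c)]
print("  t",round(s["clock"],2),"F tool",(F-b[:3]).round(1),"T",(T-b[3:]).round(2),"tray in stand",np.round(p,1),"yaw",round(s["tcp_rot"][2],3),"z",s["eef_pos"][2].round(1))
lim=float(sys.argv[2]) if len(sys.argv)>2 else 99
sys.exit(np.hypot(*(F-b[:3])[:2])>lim)
E
python3 -m crank '[[0,0,0.002,0,0,0,1],[0,0,0.004,0,0,0,1],[0,0,0.004,0,0,0,1],[0,0,0.004,0,0,0,1]]' 25; python3 chk.py base
python3 -m crank '[[0.010,0,0,0,0,0,1],[0.020,0,0,0,0,0,1],[0.03,0,0,0,0,0,1],[0.038,0,0,0,0,0,1],[0.038,0,0,0,0,0,1]]' |grep force;  python3 chk.py x
python3 -m crank '[[0.001,0,0,0,0,0,1],[0.002,0,0,0,0,0,1],[0.003,0,0,0,0,0,1],[0.004,0,0,0,0,0,1]]' >/dev/null; python3 chk.py base
```

```text
clock: 3.8
eef_pos: [420.4, -68.1, 31.1]
tcp_rot: [3.142, -0.0, 0.16]
contact_force: [-0.4, -1.0, -1.1]
opening: 0.135
grasp_force: 59.5
  t 3.8 F tool [0. 0. 0.] T [0. 0. 0.] tray in stand [-174.5   -0.9] yaw 0.16 z 31.1
contact_force: [0.6, -0.1, -2.4]
grasp_force: 59.2
  t 4.3 F tool [ 1.1 -0.8  1.2] T [ 0.03 -0.13  0.02] tray in stand [-134.7   -0.6] yaw 0.161 z 31.2
  t 4.7 F tool [0. 0. 0.] T [0. 0. 0.] tray in stand [-132.7   -0.5] yaw 0.161 z 31.2False
False
False
```

```bash
sed -i 's/^sys.exit(\(.*\))$/sys.exit(int(\1))/' chk.py
python3 -m crank '[[0.002,0,0,0,0,0,1],[0.004,0,0,0,0,0,1],[0.006,0,0,0,0,0,1],[0.008,0,0,0,0,0,1],[0.008,0,0,0,0,0,1]]' >/dev/null; python3 chk.py x 4 &&
python3 -m crank '[[0.001,0,0,0,0,0,1],[0.002,0,0,0,0,0,1],[0.002,0,0,0,0,0,1]]' >/dev/null && python3 chk.py x 4 &&
python3 -m crank '[[0.001,0,0,0,0,0,1],[0.002,0,0,0,0,0,1],[0.002,0,0,0,0,0,1]]' >/dev/null && python3 chk.py x 4 &&
python3 -m crank '[[0.001,0,0,0,0,0,1],[0.002,0,0,0,0,0,1],[0.002,0,0,0,0,0,1]]' >/dev/null && python3 chk.py x 4 &&
python3 -m crank '[[0.001,0,0,0,0,0,1],[0.002,0,0,0,0,0,1],[0.002,0,0,0,0,0,1]]' >/dev/null && python3 chk.py x 4 &&
python3 -m crank '[[0.001,0,0,0,0,0,1],[0.002,0,0,0,0,0,1],[0.002,0,0,0,0,0,1]]' >/dev/null && python3 chk.py x 4 &&
python3 -m crank '[[0.001,0,0,0,0,0,1],[0.002,0,0,0,0,0,1],[0.002,0,0,0,0,0,1]]' >/dev/null && python3 chk.py x 4
```

```text
t 5.2 F tool [ 1.2 -0.5  0.6] T [ 0.04  0.03 -0.  ] tray in stand [-124.1   -0.6] yaw 0.161 z 31.2
  t 5.5 F tool [ 0.7 -1.2 -0.6] T [ 0.01  0.03 -0.06] tray in stand [-122.3   -0.6] yaw 0.161 z 31.2
  t 5.8 F tool [0.4 0.2 0.1] T [ 0.07  0.08 -0.02] tray in stand [-120.3   -0.5] yaw 0.161 z 31.2
  t 6.1 F tool [ 1.3 -0.4 -0. ] T [ 0.03  0.02 -0.03] tray in stand [-118.3   -0.5] yaw 0.161 z 31.2
  t 6.4 F tool [-0.5 -0.2  0.4] T [ 0.05  0.06 -0.04] tray in stand [-116.3   -0.5] yaw 0.161 z 31.2
  t 6.7 F tool [ 0.7 -1.3 -0. ] T [-0.    0.07 -0.06] tray in stand [-114.3   -0.5] yaw 0.161 z 31.2
  t 7.0 F tool [ 1.2 -0.6 -0.4] T [ 0.04  0.05 -0.04] tray in stand [-112.3   -0.6] yaw 0.161 z 31.2
```

```bash
python3 -m crank '[[0.001,0,0,0,0,0,1],[0.002,0,0,0,0,0,1],[0.002,0,0,0,0,0,1]]' >/dev/null; python3 chk.py x 4 &&
python3 -m crank '[[0.001,0,0,0,0,0,1],[0.002,0,0,0,0,0,1],[0.002,0,0,0,0,0,1]]' >/dev/null && python3 chk.py x 4 &&
python3 -m crank '[[0.001,0,0,0,0,0,1],[0.002,0,0,0,0,0,1],[0.002,0,0,0,0,0,1]]' >/dev/null && python3 chk.py x 4 &&
python3 -m crank '[[0.001,0,0,0,0,0,1],[0.002,0,0,0,0,0,1],[0.002,0,0,0,0,0,1]]' >/dev/null && python3 chk.py x 4 &&
python3 -m crank '[[0.001,0,0,0,0,0,1],[0.002,0,0,0,0,0,1],[0.002,0,0,0,0,0,1]]' >/dev/null && python3 chk.py x 4 &&
python3 -m crank '[[0.001,0,0,0,0,0,1],[0.002,0,0,0,0,0,1],[0.002,0,0,0,0,0,1]]' >/dev/null && python3 chk.py x 4 &&
python3 -m crank '[[0.001,0,0,0,0,0,1],[0.002,0,0,0,0,0,1],[0.002,0,0,0,0,0,1]]' >/dev/null && python3 chk.py x 4 &&
python3 -m crank '[[0.001,0,0,0,0,0,1],[0.002,0,0,0,0,0,1],[0.002,0,0,0,0,0,1]]' >/dev/null && python3 chk.py x 4
```

```text
t 7.3 F tool [ 1.7 -0.2  0.1] T [ 0.02  0.07 -0.04] tray in stand [-110.2   -0.5] yaw 0.161 z 31.2
  t 7.6 F tool [ 0.9 -0.2 -0.4] T [-0.05  0.06 -0.03] tray in stand [-108.3   -0.5] yaw 0.161 z 31.2
  t 7.9 F tool [ 1.2 -0.2 -0.3] T [ 0.    0.04 -0.04] tray in stand [-106.3   -0.5] yaw 0.161 z 31.2
  t 8.2 F tool [ 0.8 -0.5  0.6] T [ 0.01  0.01 -0.06] tray in stand [-104.3   -0.5] yaw 0.161 z 31.2
  t 8.5 F tool [-0.1 -0.2 -0.6] T [ 0.02  0.06 -0.04] tray in stand [-102.3   -0.5] yaw 0.161 z 31.2
  t 8.8 F tool [-0.2  1.1 -1.4] T [-0.19 -0.11  0.07] tray in stand [-100.7   -0.5] yaw 0.161 z 31.1
  t 9.1 F tool [-3.9  1.7 -2.4] T [-0.49 -0.51  0.18] tray in stand [-99.3  -0.6] yaw 0.161 z 31.0
```

The tray met the left flare at about 34.5 mm inside the mouth, which puts the guides roughly 4 mm to the right. I'll back off, shift right and go on.

```bash
python3 -m crank '[[-0.003,0,0,0,0,0,1],[-0.003,0.002,-0.0002,0,0,0,1],[-0.003,0.004,-0.0002,0,0,0,1],[-0.003,0.004,-0.0002,0,0,0,1]]' >/dev/null; python3 chk.py x 4 &&
python3 -m crank '[[0.001,0,0,0,0,0,1],[0.002,0,0,0,0,0,1],[0.002,0,0,0,0,0,1]]' >/dev/null && python3 chk.py x 4 &&
python3 -m crank '[[0.001,0,0,0,0,0,1],[0.002,0,0,0,0,0,1],[0.002,0,0,0,0,0,1]]' >/dev/null && python3 chk.py x 4 &&
python3 -m crank '[[0.001,0,0,0,0,0,1],[0.002,0,0,0,0,0,1],[0.002,0,0,0,0,0,1]]' >/dev/null && python3 chk.py x 4 &&
python3 -m crank '[[0.001,0,0,0,0,0,1],[0.002,0,0,0,0,0,1],[0.002,0,0,0,0,0,1]]' >/dev/null && python3 chk.py x 4 &&
python3 -m crank '[[0.001,0,0,0,0,0,1],[0.002,0,0,0,0,0,1],[0.002,0,0,0,0,0,1]]' >/dev/null && python3 chk.py x 4 &&
python3 -m crank '[[0.001,0,0,0,0,0,1],[0.002,0,0,0,0,0,1],[0.002,0,0,0,0,0,1]]' >/dev/null && python3 chk.py x 4 &&
python3 -m crank '[[0.001,0,0,0,0,0,1],[0.002,0,0,0,0,0,1],[0.002,0,0,0,0,0,1]]' >/dev/null && python3 chk.py x 4
```

```text
t 9.5 F tool [0.5 0.  0.4] T [ 0.06 -0.02  0.  ] tray in stand [-101.1   -4.7] yaw 0.161 z 31.5
  t 9.8 F tool [ 0.8 -0.1  0.2] T [-0.03  0.02 -0.04] tray in stand [-99.2  -4.5] yaw 0.161 z 31.4
  t 10.1 F tool [ 0.9 -0.5  0.2] T [ 0.01  0.01 -0.02] tray in stand [-97.3  -4.5] yaw 0.161 z 31.4
  t 10.4 F tool [ 0.2 -0.6  0.9] T [ 0.02 -0.05 -0.09] tray in stand [-95.3  -4.5] yaw 0.161 z 31.4
  t 10.7 F tool [ 0.3 -0.8 -0.5] T [-0.03 -0.02 -0.01] tray in stand [-93.3  -4.5] yaw 0.161 z 31.4
  t 11.0 F tool [ 1.3 -0.2  1.3] T [-0.03 -0.02 -0.03] tray in stand [-91.3  -4.5] yaw 0.161 z 31.4
  t 11.3 F tool [-0.5  0.1  0.2] T [-0.09 -0.06  0.06] tray in stand [-89.3  -4.6] yaw 0.161 z 31.4
  t 11.6 F tool [0.8 0.3 1. ] T [-0.09  0.02  0.07] tray in stand [-87.3  -4.5] yaw 0.161 z 31.4
```

Inside the guides, with slight contact on the left. I'll nudge 0.8 mm right and advance.

```bash
python3 -m crank '[[0,0.0008,0,0,0,0,1],[0,0.0008,0,0,0,0,1]]' >/dev/null; python3 chk.py x 4 &&
python3 -m crank '[[0.001,0,0,0,0,0,1],[0.002,0,0,0,0,0,1],[0.003,0,0,0,0,0,1],[0.003,0,0,0,0,0,1]]' >/dev/null && python3 chk.py x 4 &&
python3 -m crank '[[0.001,0,0,0,0,0,1],[0.002,0,0,0,0,0,1],[0.003,0,0,0,0,0,1],[0.003,0,0,0,0,0,1]]' >/dev/null && python3 chk.py x 4 &&
python3 -m crank '[[0.001,0,0,0,0,0,1],[0.002,0,0,0,0,0,1],[0.003,0,0,0,0,0,1],[0.003,0,0,0,0,0,1]]' >/dev/null && python3 chk.py x 4 &&
python3 -m crank '[[0.001,0,0,0,0,0,1],[0.002,0,0,0,0,0,1],[0.003,0,0,0,0,0,1],[0.003,0,0,0,0,0,1]]' >/dev/null && python3 chk.py x 4 &&
python3 -m crank '[[0.001,0,0,0,0,0,1],[0.002,0,0,0,0,0,1],[0.003,0,0,0,0,0,1],[0.003,0,0,0,0,0,1]]' >/dev/null && python3 chk.py x 4 &&
python3 -m crank '[[0.001,0,0,0,0,0,1],[0.002,0,0,0,0,0,1],[0.003,0,0,0,0,0,1],[0.003,0,0,0,0,0,1]]' >/dev/null && python3 chk.py x 4 &&
python3 -m crank '[[0.001,0,0,0,0,0,1],[0.002,0,0,0,0,0,1],[0.003,0,0,0,0,0,1],[0.003,0,0,0,0,0,1]]' >/dev/null && python3 chk.py x 4 &&
python3 -m crank '[[0.001,0,0,0,0,0,1],[0.002,0,0,0,0,0,1],[0.003,0,0,0,0,0,1],[0.003,0,0,0,0,0,1]]' >/dev/null && python3 chk.py x 4
```

```text
t 11.8 F tool [ 0.5 -0.6  0.3] T [-0.01  0.02 -0.04] tray in stand [-87.5  -5.3] yaw 0.161 z 31.4
  t 12.2 F tool [ 0.4  0.2 -0. ] T [ 0.03  0.03 -0.05] tray in stand [-84.3  -5.3] yaw 0.161 z 31.4
  t 12.6 F tool [ 1.3 -0.8 -0.1] T [ 0.03  0.03 -0.02] tray in stand [-81.3  -5.3] yaw 0.161 z 31.4
  t 13.0 F tool [ 0.4 -0.5  0.3] T [-0.01 -0.01 -0.08] tray in stand [-78.3  -5.3] yaw 0.161 z 31.4
  t 13.4 F tool [-0.1  0.2 -0.6] T [ 0.02 -0.02 -0.06] tray in stand [-75.3  -5.3] yaw 0.161 z 31.4
  t 13.8 F tool [0.3 0.2 0.4] T [-0.02  0.02 -0.02] tray in stand [-72.3  -5.3] yaw 0.161 z 31.4
  t 14.2 F tool [ 0.6 -0.6  0.8] T [-0.05 -0.01 -0.03] tray in stand [-69.3  -5.3] yaw 0.161 z 31.4
  t 14.6 F tool [ 0.3 -0.6 -0.2] T [ 0.02  0.   -0.03] tray in stand [-66.3  -5.3] yaw 0.161 z 31.4
  t 15.0 F tool [0.3 0.3 0.1] T [-0.01 -0.03 -0.05] tray in stand [-63.3  -5.3] yaw 0.161 z 31.4
```

```bash
python3 -m crank '[[0.001,0,0,0,0,0,1],[0.002,0,0,0,0,0,1],[0.003,0,0,0,0,0,1],[0.003,0,0,0,0,0,1]]' >/dev/null; python3 chk.py x 4 &&
python3 -m crank '[[0.001,0,0,0,0,0,1],[0.002,0,0,0,0,0,1],[0.003,0,0,0,0,0,1],[0.003,0,0,0,0,0,1]]' >/dev/null && python3 chk.py x 4 &&
python3 -m crank '[[0.001,0,0,0,0,0,1],[0.002,0,0,0,0,0,1],[0.003,0,0,0,0,0,1],[0.003,0,0,0,0,0,1]]' >/dev/null && python3 chk.py x 4 &&
python3 -m crank '[[0.001,0,0,0,0,0,1],[0.002,0,0,0,0,0,1],[0.003,0,0,0,0,0,1],[0.003,0,0,0,0,0,1]]' >/dev/null && python3 chk.py x 4 &&
python3 -m crank '[[0.001,0,0,0,0,0,1],[0.002,0,0,0,0,0,1],[0.003,0,0,0,0,0,1],[0.003,0,0,0,0,0,1]]' >/dev/null && python3 chk.py x 4 &&
python3 -m crank '[[0.001,0,0,0,0,0,1],[0.002,0,0,0,0,0,1],[0.003,0,0,0,0,0,1],[0.003,0,0,0,0,0,1]]' >/dev/null && python3 chk.py x 4 &&
python3 -m crank '[[0.001,0,0,0,0,0,1],[0.002,0,0,0,0,0,1],[0.002,0,0,0,0,0,1]]' >/dev/null && python3 chk.py x 4 &&
python3 -m crank '[[0.001,0,0,0,0,0,1],[0.001,0,0,0,0,0,1]]' >/dev/null && python3 chk.py x 4 &&
python3 -m crank '[[0.001,0,0,0,0,0,1],[0.001,0,0,0,0,0,1]]' >/dev/null && python3 chk.py x 4 &&
python3 -m crank '[[0.001,0,0,0,0,0,1],[0.001,0,0,0,0,0,1]]' >/dev/null && python3 chk.py x 4 &&
python3 -m crank '[[0.001,0,0,0,0,0,1],[0.001,0,0,0,0,0,1]]' >/dev/null && python3 chk.py x 4
```

```text
t 15.4 F tool [-0.1 -0.2  0.5] T [-0.03  0.03 -0.06] tray in stand [-60.3  -5.3] yaw 0.161 z 31.4
  t 15.8 F tool [-0.4 -0.3 -0.1] T [-0.03  0.04  0.  ] tray in stand [-57.3  -5.3] yaw 0.161 z 31.4
  t 16.2 F tool [ 0.5 -0.4 -0.4] T [-0.02 -0.    0.03] tray in stand [-54.3  -5.3] yaw 0.161 z 31.4
  t 16.6 F tool [ 1.1 -0.  -0.8] T [ 0.04  0.05 -0.  ] tray in stand [-51.3  -5.3] yaw 0.161 z 31.4
  t 17.0 F tool [ 1.2  0.3 -0.1] T [ 0.07 -0.03  0.01] tray in stand [-48.3  -5.3] yaw 0.161 z 31.4
  t 17.4 F tool [ 0.8 -0.3  0.1] T [ 0.05 -0.03 -0.01] tray in stand [-45.3  -5.3] yaw 0.161 z 31.4
  t 17.7 F tool [ 0.7 -1.2  0. ] T [ 0.04 -0.02 -0.04] tray in stand [-43.3  -5.3] yaw 0.161 z 31.4
  t 17.9 F tool [ 0.5 -0.2  1. ] T [-0.02 -0.04  0.  ] tray in stand [-42.3  -5.3] yaw 0.161 z 31.4
  t 18.1 F tool [ 0.7 -0.7 -0.4] T [ 0.01  0.01 -0.04] tray in stand [-41.4  -5.3] yaw 0.161 z 31.4
  t 18.3 F tool [ 0.7 -0.4  0.2] T [ 0.01 -0.01 -0.02] tray in stand [-40.4  -5.3] yaw 0.161 z 31.4
  t 18.5 F tool [ 0.4 -0.3 -0.5] T [-0.07 -0.   -0.03] tray in stand [-39.4  -5.3] yaw 0.161 z 31.4
```

```bash
python3 -m crank '[[0.001,0,0,0,0,0,1],[0.001,0,0,0,0,0,1]]' >/dev/null; python3 chk.py x 7 &&
python3 -m crank '[[0.001,0,0,0,0,0,1],[0.001,0,0,0,0,0,1]]' >/dev/null && python3 chk.py x 7 &&
python3 -m crank '[[0.001,0,0,0,0,0,1],[0.001,0,0,0,0,0,1]]' >/dev/null && python3 chk.py x 7 &&
python3 -m crank '[[0.001,0,0,0,0,0,1],[0.001,0,0,0,0,0,1]]' >/dev/null && python3 chk.py x 7 &&
python3 -m crank '[[0.001,0,0,0,0,0,1],[0.001,0,0,0,0,0,1]]' >/dev/null && python3 chk.py x 7 &&
python3 -m crank '[[0.001,0,0,0,0,0,1],[0.001,0,0,0,0,0,1]]' >/dev/null && python3 chk.py x 7 &&
python3 -m crank '[[0.001,0,0,0,0,0,1],[0.001,0,0,0,0,0,1]]' >/dev/null && python3 chk.py x 7 &&
python3 -m crank '[[0.001,0,0,0,0,0,1],[0.001,0,0,0,0,0,1]]' >/dev/null && python3 chk.py x 7 &&
python3 -m crank '[[0.001,0,0,0,0,0,1],[0.001,0,0,0,0,0,1]]' >/dev/null && python3 chk.py x 7 &&
python3 -m crank '[[0.001,0,0,0,0,0,1],[0.001,0,0,0,0,0,1]]' >/dev/null && python3 chk.py x 7 &&
python3 -m crank '[[0.001,0,0,0,0,0,1],[0.001,0,0,0,0,0,1]]' >/dev/null && python3 chk.py x 7 &&
python3 -m crank '[[0.001,0,0,0,0,0,1],[0.001,0,0,0,0,0,1]]' >/dev/null && python3 chk.py x 7
```

```text
t 18.7 F tool [0.7 0.1 0.8] T [-0.01  0.04 -0.01] tray in stand [-38.3  -5.3] yaw 0.161 z 31.4
  t 18.9 F tool [ 1.1 -0.7  0.1] T [-0.04  0.03 -0.04] tray in stand [-37.3  -5.3] yaw 0.161 z 31.4
  t 19.1 F tool [ 1.  -0.1  0.4] T [-0.04  0.01 -0.  ] tray in stand [-36.3  -5.3] yaw 0.161 z 31.4
  t 19.3 F tool [ 0.9 -0.3  0.1] T [-0.04 -0.   -0.  ] tray in stand [-35.3  -5.3] yaw 0.161 z 31.4
  t 19.5 F tool [ 1.1  0.4 -0. ] T [-0.01 -0.03  0.02] tray in stand [-34.3  -5.3] yaw 0.161 z 31.4
  t 19.7 F tool [ 0.4  0.4 -0.2] T [-0.09  0.05 -0.05] tray in stand [-33.3  -5.3] yaw 0.161 z 31.4
  t 19.9 F tool [ 1.6 -1.5  0. ] T [0.03 0.02 0.03] tray in stand [-32.3  -5.3] yaw 0.161 z 31.4
  t 20.1 F tool [ 0.5 -0.6 -0.2] T [-0.   -0.03  0.02] tray in stand [-31.3  -5.3] yaw 0.161 z 31.4
  t 20.3 F tool [ 1.2 -0.2  0.1] T [ 0.    0.04 -0.  ] tray in stand [-30.3  -5.3] yaw 0.161 z 31.4
  t 20.5 F tool [ 0.4 -0.1  0.8] T [-0.04  0.01 -0.03] tray in stand [-29.3  -5.3] yaw 0.161 z 31.4
  t 20.7 F tool [ 0.7 -1.5 -1.2] T [-0.02 -0.02  0.03] tray in stand [-28.4  -5.3] yaw 0.161 z 31.4
  t 20.9 F tool [ 0.4 -1.  -1.1] T [-0.    0.01 -0.01] tray in stand [-27.3  -5.3] yaw 0.161 z 31.4
```

```bash
python3 -m crank '[[0.001,0,0,0,0,0,1],[0.001,0,0,0,0,0,1]]' >/dev/null; python3 chk.py x 7 &&
python3 -m crank '[[0.001,0,0,0,0,0,1],[0.001,0,0,0,0,0,1]]' >/dev/null && python3 chk.py x 7 &&
python3 -m crank '[[0.001,0,0,0,0,0,1],[0.001,0,0,0,0,0,1]]' >/dev/null && python3 chk.py x 7 &&
python3 -m crank '[[0.001,0,0,0,0,0,1],[0.001,0,0,0,0,0,1]]' >/dev/null && python3 chk.py x 7 &&
python3 -m crank '[[0.001,0,0,0,0,0,1],[0.001,0,0,0,0,0,1]]' >/dev/null && python3 chk.py x 7 &&
python3 -m crank '[[0.001,0,0,0,0,0,1],[0.001,0,0,0,0,0,1]]' >/dev/null && python3 chk.py x 7 &&
python3 -m crank '[[0.001,0,0,0,0,0,1],[0.001,0,0,0,0,0,1]]' >/dev/null && python3 chk.py x 7 &&
python3 -m crank '[[0.001,0,0,0,0,0,1],[0.001,0,0,0,0,0,1]]' >/dev/null && python3 chk.py x 7 &&
python3 -m crank '[[0.001,0,0,0,0,0,1],[0.001,0,0,0,0,0,1]]' >/dev/null && python3 chk.py x 7 &&
python3 -m crank '[[0.001,0,0,0,0,0,1],[0.001,0,0,0,0,0,1]]' >/dev/null && python3 chk.py x 7 &&
python3 -m crank '[[0.001,0,0,0,0,0,1],[0.001,0,0,0,0,0,1]]' >/dev/null && python3 chk.py x 7 &&
python3 -m crank '[[0.001,0,0,0,0,0,1],[0.001,0,0,0,0,0,1]]' >/dev/null && python3 chk.py x 7
```

```text
t 21.1 F tool [-0.1 -0.1 -0.6] T [-0.03 -0.04 -0.05] tray in stand [-26.3  -5.3] yaw 0.161 z 31.4
  t 21.3 F tool [ 1.   0.  -0.6] T [-0.02 -0.02 -0.09] tray in stand [-25.3  -5.3] yaw 0.161 z 31.4
  t 21.5 F tool [ 0.9 -0.4  0.2] T [-0.01 -0.   -0.06] tray in stand [-24.3  -5.2] yaw 0.161 z 31.4
  t 21.7 F tool [0.3 0.1 1.1] T [ 0.03  0.   -0.05] tray in stand [-23.3  -5.3] yaw 0.161 z 31.4
  t 21.9 F tool [-1.6 -0.7 -0.1] T [-0.05 -0.16  0.03] tray in stand [-22.8  -5.2] yaw 0.161 z 31.3
  t 22.1 F tool [-3.7  0.  -2.2] T [-0.11 -0.45 -0.07] tray in stand [-22.1  -5.2] yaw 0.161 z 31.2
  t 22.3 F tool [-2.8 -0.4 -0.2] T [-0.07 -0.45 -0.04] tray in stand [-20.6  -5.2] yaw 0.161 z 31.3
  t 22.5 F tool [-3.   0.3 -0.9] T [-0.12 -0.48 -0.02] tray in stand [-19.4  -5.2] yaw 0.161 z 31.3
  t 22.7 F tool [-2.6  0.8  0.9] T [-0.13 -0.46  0.03] tray in stand [-18.3  -5.2] yaw 0.161 z 31.3
  t 22.9 F tool [-1.4 -0.3  0.1] T [-0.06 -0.44 -0.09] tray in stand [-17.3  -5.2] yaw 0.161 z 31.3
  t 23.1 F tool [-2.2  0.1 -0.6] T [-0.07 -0.47 -0.04] tray in stand [-16.3  -5.2] yaw 0.161 z 31.4
  t 23.3 F tool [-2.2 -0.   0.8] T [-0.1  -0.48 -0.02] tray in stand [-15.3  -5.2] yaw 0.161 z 31.4
```

The plate picked up at about -22.8 and has moved roughly 7 mm. I'll take finer steps to the stop.

```bash
python3 -m crank '[[0.0006,0,0,0,0,0,1],[0.0006,0,0,0,0,0,1]]' >/dev/null; python3 chk.py x 7 &&
python3 -m crank '[[0.0006,0,0,0,0,0,1],[0.0006,0,0,0,0,0,1]]' >/dev/null && python3 chk.py x 7 &&
python3 -m crank '[[0.0006,0,0,0,0,0,1],[0.0006,0,0,0,0,0,1]]' >/dev/null && python3 chk.py x 7 &&
python3 -m crank '[[0.0006,0,0,0,0,0,1],[0.0006,0,0,0,0,0,1]]' >/dev/null && python3 chk.py x 7 &&
python3 -m crank '[[0.0006,0,0,0,0,0,1],[0.0006,0,0,0,0,0,1]]' >/dev/null && python3 chk.py x 7 &&
python3 -m crank '[[0.0006,0,0,0,0,0,1],[0.0006,0,0,0,0,0,1]]' >/dev/null && python3 chk.py x 7
```

```text
t 23.5 F tool [-2.9  0.3  0.7] T [-0.11 -0.55 -0.06] tray in stand [-14.9  -5.2] yaw 0.161 z 31.3
  t 23.7 F tool [-5.7 -0.2 -1.4] T [-0.12 -0.68 -0.03] tray in stand [-14.8  -5.2] yaw 0.161 z 31.3
  t 23.9 F tool [-6.9  0.6 -3.4] T [-0.21 -0.89 -0.03] tray in stand [-14.8  -5.2] yaw 0.161 z 31.2
  t 24.1 F tool [-9.4  0.9 -4.6] T [-0.29 -1.07 -0.08] tray in stand [-14.8  -5.1] yaw 0.161 z 31.1
```

The stop is reached: motion ceased at 9 N. I'll relieve the push, open, and check before lifting.

```bash
python3 -m crank '[[-0.001,0,0,0,0,0,1],[-0.0016,0,0,0,0,0,1],[-0.0016,0,0,0,0,0,1]]' >/dev/null; python3 chk.py x
python3 -m crank '[[0,0,0,0,0,0,0.6],[0,0,0,0,0,0,0.3],[0,0,0,0,0,0,0],[0,0,0,0,0,0,0],[0,0,0,0,0,0,0]]' |tail -2; python3 chk.py x
python3 -m crank '[[0,0,-0.02,0,0,0,0],[0,0,-0.05,0,0,0,0],[0,0,-0.09,0,0,0,0],[-0.02,0,-0.13,0,0,0,0],[-0.02,0,-0.13,0,0,0,0]]'
python3 - <<'E'
from rig import r,cams; import cv2
f=cams.grab_frame("wrist");cv2.imwrite("pics/w3.png",f["image"][:,:,::-1])
E
```

```text
t 24.4 F tool [-3.1  0.4 -0. ] T [-0.12 -0.65 -0.11] tray in stand [-14.8  -5.2] yaw 0.161 z 31.4
opening: 0.96
grasp_force: 0.0
  t 24.9 F tool [ 0.1 -0.4 -1.8] T [ 0.    0.19 -0.05] tray in stand [-14.4  -5.3] yaw 0.161 z 31.5
clock: 25.4
eef_pos: [560.4, -50.6, 166.3]
tcp_rot: [3.14, -0.006, 0.161]
contact_force: [1.0, -0.1, 0.1]
opening: 0.999
grasp_force: 0.0
```

View pics/w3.png

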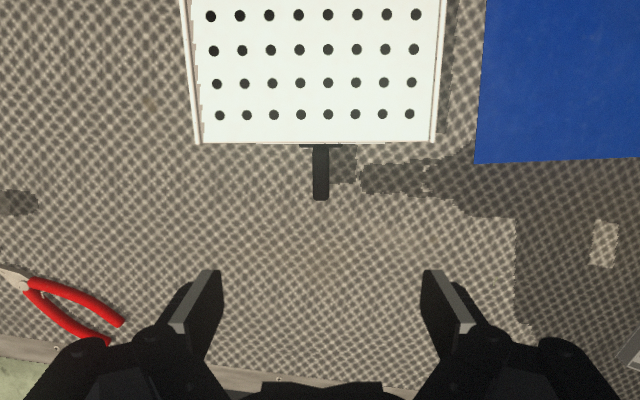

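The picture shows the pull at (321,145–200), square to the stand front, with only the rear of the tray showing. The gripper is clear, so I'll hand in.

```bash
python3 -c "
from rig import sign_off; print(sign_off())"
```

```text
the job is handed in; nothing more can be done
None
```

The tray is fully in under the stand, with the seat plate pushed to its stop at about 9 N. The tray is released and the job handed in at about 25 s. The arm stayed clear of the printed part, vial and jar. I have no verdict back from the judging.

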